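# Nudge a base plate onto the locating pins of a weld fixture

## Task

The steel base plate has been laid crooked on the weld fixture, with its front end riding up on the noses of the two locating pins. Nudge it sideways with your fingers until both holes drop over their pins and it lies flat on the copper bars; push it only, never pick it up or tip it up. Leave the blue bin, the chipping hammer and the red magnetic square where they are.

Things in the scene. Friction and masses are not known exactly. Their poses are not given: they have to be found in the camera images.
- fixture: Weld fixture, fixed: black tooling plate spanning x -130 to +150, y -100 to +100 mm, top at z = 12 mm, with two copper bars, a clamp and a yellow painted outline (160 x 120 mm) of the plate's seat. Origin on the bench top under the outline's middle; x runs from the pin end (near the robot) to the clamp end, y to its left, z up. A seated plate's origin is at 0, 0, 22 mm here, yaw the same
- rest_bar (a point): Middle of the top of the copper rest bar under the plate's tail: fixture x = +42, y = 0, z = 22 mm. It is 16 mm wide (x), 100 mm long (y), 10 mm high. The locator bar under the pins is alike but 26 mm wide, centred at fixture x = -55 mm. A seated plate overhangs both bars by 10 mm at its sides and 12 mm at its front, so fingertips can reach below its edges, 10 mm above the tooling plate
- clamp (a point): Foot of the toggle clamp behind the plate's place, fixed and thrown open, not to be used: fixture x = +122, y = 0, z = 12 mm. It fills fixture x 93 to 245, y -20 to +20 mm (its foot begins at x = 99, its raised arm's rubber tip overhangs forward) and rises to 95 mm above the bench at most
- plate: Loose bare-steel base plate, 160 (x) x 120 (y) x 6 mm, about 0.75 kg, with a 54 mm bore in its middle and two 14 mm holes at its front end. Origin at the middle of its underside, x from the holed end to the plain end (tail), y to its left, z up. It starts 13 to 26 mm too far towards the pin end, up to 20 mm to either side, yawed up to 0.12 rad, front raised by a 0.1 rad tilt
- pin_left (a point): Left locating pin's axis at bar-top level: fixture x = -55, y = +28, z = 22 mm. 12 mm across, standing 11 mm above the bar (5 mm shank, round nose of 6 mm radius): a hole within 1 mm of centre drops over it, 11 mm down; one 2 or 3 mm off may hang half-way on the nose until nudged back to the centre. Until then the plate rides on the noses and slides under 3 to 8 N
- pin_right (a point): Axis of the right locating pin, the same as the left, at fixture x = -55, y = -28 mm
- hole_left (a point): Centre of the plate's left 14 mm hole, on the underside; plate x = -55, y = +28 mm. It goes over pin_left
- hole_right (a point): Centre of the plate's right 14 mm hole, on the underside; plate x = -55, y = -28 mm. It goes over pin_right
- plate_tail (a point): Middle of the lower edge of the plate's plain end; plate x = +80, y = 0, z = 0 mm
- parts_bin: Bystander: loose blue plastic stacking bin with hex nuts, 172 x 105 x 75 mm. Origin at the middle of its underside
- chip_hammer: Bystander: loose chipping hammer lying flat, 272 mm long along its x, head 137 mm across, 20 mm high. Origin at the bench under the middle of its length
- magnet_square: Bystander: loose red magnetic welding square lying flat, triangular, 110 x 110 x 16 mm. Origin at the bench under its middle
Mind the look-alikes: they are no part of the job. What is meant by the plate is not green or pink, and is the larger of those in its own colour.

How it is judged:
By the outcome, as a careful person would: the job done as asked, in the order asked, and still so for the second after the job is handed in, with the robot touching nothing.
It also fails if it takes over 51 s, if anything falls off the work surface, if the arm or the gripper's body presses on something with over 40 N, if the wrist force passes 120 N, or if a joint passes its speed limit or range.

## Robot

A 7-joint arm with a two-finger parallel gripper is mounted at the origin on the work surface. World frame = base frame: x ahead of the robot, y to its left, z up, the work surface at z = 0. Lengths are in m, angles in rad, forces in N, time in s.
With the tool pointing down it reaches from about 0.35 to 0.9 m from the base axis. Payload 19.9 kg.
Tool frame: the origin (TCP) lies between the finger pads; the fingertips stand 8 mm ahead of it and the grasp point (between the pads) lies 11 mm behind it; x points along the fingers, z is the direction in which the jaws open and shut, and the axes are right-handed (so a half turn about x gives the same grasp; the last joint's range is limited). The gripper opens to 94 mm and grips with 3 to 60 N. Pads are 16 mm wide; open, the fingers measure 119 mm over their backs; the gripper's body (75 mm by 177 mm) begins 78 mm behind the grasp point.
Start: joints at [1.167, 0.417, -0.01, 1.614, 0.005, 1.111, -0.053], TCP at [0.222, -0.584, 0.213] pointing down, gripper open.
Joint ranges: [-2.81, 2.81], [-0.39, 2.02], [-1.27, 1.25], [0.06, 2.57], [-1.19, 4.33], [0.19, 2], [-2.82, 2.82]. Speed limits (rad/s): [1.89, 1.89, 2.39, 2.39, 3.01, 3.01, 3.01].

## Interface

Orientations are given as a unit quaternion [w, x, y, z].
In Python, from plant import r, optics gives the robot as it stands.
- The arm moves only by the tool carry_out, never from a script. Its argument "increments" is a list of rows, each a list of 5 numbers: the gripper command: -1 is fully open, 1 is shut, values between are in proportion, then the shift along the tool's x, y, z in cm, then the turn about the tool's x in degrees. In form: [[fingers, dx, dy, dz, turn], ...]. A call has 1 to 10 rows; each row shifts and turns the pose as measured when the row begins, along the tool's axes as they then stand; what a row does not reach is not made up. A row lasts 1/10 s, in which the tool goes at most 50 mm and 8.59 degrees, less where a joint would pass 70% of its speed; a pose out of reach is approached as far as the arm can. A call is refused whole if a number of a shift passes 5 or a number of a turn 8.59, either way. A call with a gripper value outside its range is refused whole. The fingers move at their own pace and stop on an object; "newtons" is the grip in N (left out, the last holds). Time passes only in rows, so rows that do not move let the fingers close. It gives the time, the measured TCP pose, the force and the opening at its end, in the units of the state.
- r.state(): the state, without advancing time (a new reading comes with each control period).
- optics.read_camera(name): name is "scene" or "top"; returns a dict with "image" (400x640x3 uint8, red, green, blue), "range_z" (400x640 float32, m along the optical axis (not along the pixel's ray), 0 where there is no reading), "mtx" (3x3 intrinsics, pixels), "rvec" (rotation vector, rad) and "tvec" (3), from world to camera coordinates, as OpenCV has them. Camera axes: x right, y down, z forward; pixel columns grow to the right and rows downward; lengths in m; the calibration is good to about 2 mm. A picture is of the moment at which its call begins.
- r.hand_in(): hands the job in, once; it reports no verdict.
The state is a dict: "time": time; "joints": joint angles; "dq": joint speeds; "effort": joint torques, N m; "tcp_pos": TCP position; "orientation": TCP orientation; "force": force on the tool from outside, world axes, zero at the start; "torque": the same for the moment, N m; "gripper_width": finger opening in m.
Only numpy, scipy, OpenCV 4.12 (cv2) and the standard library are available. Lean on these libraries where they do the work, as an engineer would, in place of code of your own. Each camera call takes 0.05 s, during which the arm holds its last target. There are 200 camera calls.

## Working session

There is one attempt and no reset: what is moved stays moved. The work goes in short steps, Python scripts to look and compute and a tool call to move; the robot and the scene stay as the last step left them, time stands still between calls to the robot, and variables do not carry over. Pictures are saved under pics/ and viewed, about 8 in all and at most 12, crops included, and the job is handed in when it is done.

Besides the shell and the picture viewer there is one more tool, called after "Call:" as name(argument=value, ...) on one line, values as JSON. carry_out: Moves the arm, as the interface text tells. Its arguments: {"type":"object","properties":{"increments":{"type":"array","items":{"type":"array","items":{"type":"number"}}},"newtons":{"type":"number"}},"required":["increments"]}

```bash
mkdir -p pics; ls; python3 - <<'E'
from plant import r, optics
import cv2,numpy as np
s=r.state();print({k:np.round(v,3) for k,v in s.items()})
for n in("top","scene"):
    c=optics.read_camera(n);cv2.imwrite(f"pics/{n}0.png",c["image"][:,:,::-1]);np.savez(f"{n}0.npz",**c)
    R=cv2.Rodrigues(c["rvec"])[0];print(n,c["mtx"].round(1).tolist(),(-R.T@np.ravel(c["tvec"])).round(3),R.round(2).tolist())
E
```

```text
pics
{'time': np.float64(0.0), 'joints': array([ 1.166,  0.418, -0.01 ,  1.614,  0.005,  1.111, -0.053]), 'dq': array([ 0.001, -0.   , -0.001,  0.001, -0.001, -0.001,  0.001]), 'effort': array([-0.0000e+00, -8.5127e+01,  6.3900e-01, -4.2598e+01, -4.9000e-02,
        1.9000e-02,  0.0000e+00]), 'tcp_pos': array([ 0.222, -0.584,  0.213]), 'orientation': array([ 0.582,  0.402,  0.582, -0.401]), 'force': array([0.305, 0.283, 0.643]), 'torque': array([-0.014,  0.029, -0.013]), 'gripper_width': np.float64(0.094)}
top [[383.3, 0.0, 325.4], [0.0, 383.3, 203.3], [0.0, 0.0, 1.0]] [3.250e-01 1.000e-03 1.157e+00] [[0.03, -1.0, 0.0], [-0.99, -0.03, -0.15], [0.15, -0.0, -0.99]]
scene [[406.9, 0.0, 322.4], [0.0, 406.9, 202.6], [0.0, 0.0, 1.0]] [ 1.046 -0.289  0.856] [[0.46, 0.89, 0.01], [0.7, -0.36, -0.62], [-0.55, 0.29, -0.78]]
```

View pics/top0.png

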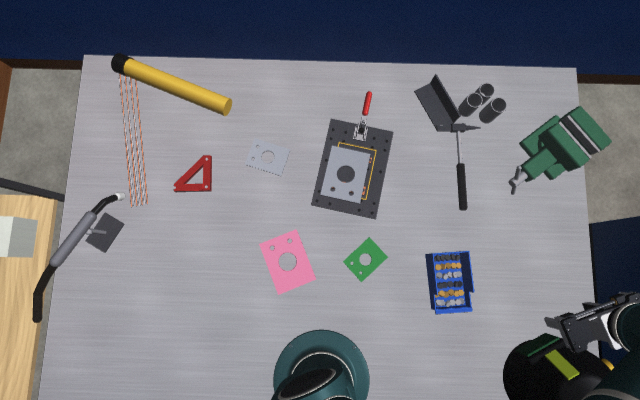

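View pics/scene0.png

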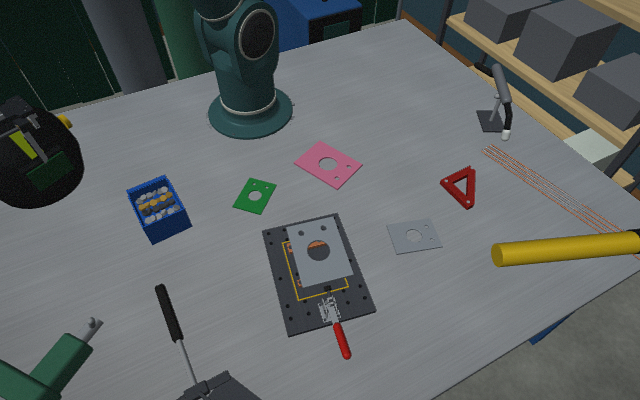

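The top view shows these candidates for the plate:
- steel plate on the fixture at (346,174)
- smaller steel plate on the bench at (268,157)
- pink plate at (288,262)
- green plate at (366,259)

I choose the one on the fixture, because it is the larger of the two steel ones. Next I'll check it in a close crop and measure.

```bash
cat > h.py <<'E'
import cv2,numpy as np
def cam(c):
    R=cv2.Rodrigues(c["rvec"])[0]; return c["mtx"],R,-R.T@np.ravel(c["tvec"])
def ray(c,uv,z):
    K,R,o=cam(c); uv=np.reshape(uv,(-1,2)); d=np.c_[uv,np.ones(len(uv))]@np.linalg.inv(K).T@R
    return o+d*((z-o[2])/d[:,2])[:,None]
def cloud(c):
    K,R,o=cam(c); v,u=np.mgrid[:400,:640]; Z=c["range_z"]
    return (np.stack([(u-K[0,2])/K[0,0]*Z,(v-K[1,2])/K[1,1]*Z,Z],-1)@R)+o
E
python3 - <<'E'
from h import *
for n,(x0,x1,y0,y1) in dict(top=(300,405,85,225),scene=(250,390,195,365)).items():
    c=np.load(n+"0.npz");P=cloud(c);im=c["image"]
    k=5 if n=="top" else 4
    cr=cv2.resize(im[y0:y1,x0:x1,::-1],None,fx=k*.8,fy=k*.8,interpolation=cv2.INTER_CUBIC);cv2.imwrite(f"pics/{n}c.png",cr)
    hsv=cv2.cvtColor(im,cv2.COLOR_RGB2HSV)
    sub=np.zeros((400,640),bool);sub[y0:y1,x0:x1]=1
    g=sub&(hsv[...,1]<60)&(hsv[...,2]>110)&(P[...,2]>.02)&(P[...,2]<.055)
    g=cv2.morphologyEx(g.astype(np.uint8),cv2.MORPH_OPEN,np.ones((3,3)))
    cs,_=cv2.findContours(g,cv2.RETR_EXTERNAL,cv2.CHAIN_APPROX_NONE);q=max(cs,key=cv2.contourArea)
    A=P[(cv2.erode(g,np.ones((3,3)))>0)]
    cf=np.linalg.lstsq(np.c_[A[:,:2],np.ones(len(A))],A[:,2],rcond=None)[0]
    print(n,"plane",cf.round(4),len(A),"resid",np.std(A[:,2]-np.c_[A[:,:2],np.ones(len(A))]@cf).round(4))
    ap=cv2.approxPolyDP(cv2.convexHull(q),6,True)[:,0];print("plate px",ap.tolist(),cv2.minAreaRect(q))
    f=(sub&(hsv[...,2]<85)).astype(np.uint8);f=cv2.morphologyEx(f,cv2.MORPH_OPEN,np.ones((5,5)))
    cs,_=cv2.findContours(f,cv2.RETR_EXTERNAL,cv2.CHAIN_APPROX_NONE);q=max(cs,key=cv2.contourArea)
    ap=cv2.approxPolyDP(cv2.convexHull(q),6,True)[:,0];print("fix px",ap.tolist());print(ray(c,ap,.012).round(4).tolist())
    y=sub&(hsv[...,0]>15)&(hsv[...,0]<35)&(hsv[...,1]>120)&(hsv[...,2]>100);print("yellow",y.sum())
E
```

```text
top plane [-0.096   0.0144  0.0944] 1398 resid 0.0026
plate px [[332, 146], [369, 154], [359, 202], [321, 194]] ((345.1570129394531, 174.07763671875), (40.44660568237305, 50.55825424194336), 12.26477336883545)
fix px [[331, 120], [391, 132], [375, 216], [313, 204]]
[[0.7676, -0.01, 0.012], [0.7335, -0.1979, 0.012], [0.4686, -0.1495, 0.012], [0.5002, 0.0381, 0.012]]
yellow 108
scene plane [-0.059   0.0011  0.0715] 2213 resid 0.0046
plate px [[332, 217], [352, 274], [303, 286], [287, 227]] ((319.1755676269531, 250.51309204101562), (62.99346923828125, 52.103485107421875), 74.29136657714844)
fix px [[280, 226], [321, 296], [323, 327], [292, 336], [263, 236]]
[[0.473, -0.1036, 0.012], [0.6904, -0.1, 0.012], [0.7557, -0.1292, 0.012], [0.7428, -0.196, 0.012], [0.4814, -0.1534, 0.012]]
yellow 217
```

View pics/topc.png

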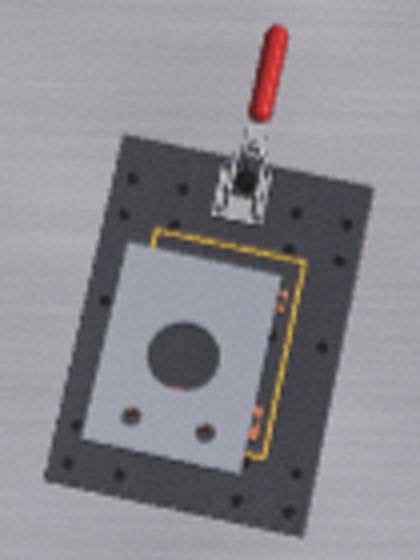

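View pics/scenec.png

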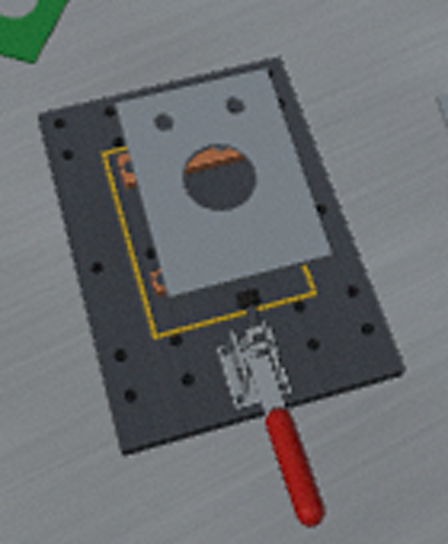

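The crops confirm the choice. The bigger grey plate has its front raised over the locator bar and sits towards the pin end and left of the yellow outline. Now I'll fit edge lines for both poses.

```bash
cat >> h.py <<'E'
def quad(mask,it=None):
    """corners of a quadrilateral blob by line fits to its sides (clockwise in image)"""
    cs,_=cv2.findContours(mask.astype(np.uint8),cv2.RETR_EXTERNAL,cv2.CHAIN_APPROX_NONE);q=max(cs,key=cv2.contourArea)[:,0].astype(np.float32)
    h=cv2.convexHull(q.astype(np.int32));e=1.
    while True:
        a=cv2.approxPolyDP(h,e,True)[:,0]
        if len(a)<=4: break
        e+=.25
    L=[]
    for i in range(4):
        p,s=a[i].astype(float),a[(i+1)%4].astype(float);d=(s-p)/np.linalg.norm(s-p);n=np.array([-d[1],d[0]])
        t=(q-p)@d/np.linalg.norm(s-p);m=(abs((q-p)@n)<2.2)&(t>.1)&(t<.9)
        vx,vy,x,y=cv2.fitLine(q[m],cv2.DIST_HUBER,0,.01,.01).ravel();nn=np.array([-vy,vx]);b=nn@[x,y]
        if nn@(q.mean(0))>b: nn,b=-nn,-b
        L.append((nn,b+.5))   # contour passes pixel centres: edge is half a pixel out
    return np.array([np.linalg.solve([L[i-1][0],L[i][0]],[L[i-1][1],L[i][1]]) for i in range(4)])
def rect(X,lx,ly):
    """X: 4 corners xy -> centre, yaw (x along lx, pointing away from robot), sizes"""
    c=X.mean(0);i=np.argsort(np.arctan2(*(X-c).T[::-1]));X=X[i]
    s=X-np.roll(X,-1,0)
    cand=[(s[k]-s[(k+2)%4])/2 for k in range(4)]
    d=max(cand,key=lambda v:v[0]);o=max(cand,key=lambda v:v[1])
    return c,np.arctan2(d[1],d[0]),np.linalg.norm(d),np.linalg.norm(o),np.arctan2(-o[0],o[1])
def masks(c,box):
    hsv=cv2.cvtColor(c["image"],cv2.COLOR_RGB2HSV);x0,x1,y0,y1=box
    s=np.zeros((400,640),np.uint8);s[y0:y1,x0:x1]=1
    return s,hsv
def fixfr(c0,yaw,p): 
    R=np.array([[np.cos(yaw),np.sin(yaw)],[-np.sin(yaw),np.cos(yaw)]]);return (np.asarray(p)-c0)@R.T
E
python3 - <<'E'
from h import *
c=np.load("top0.npz");s,hsv=masks(c,(300,405,85,225));V=hsv[...,2]
# fixture: dark + yellow + plate, i.e. everything not bench: bench bright & plate bright -> use dark hull
f=(s>0)&(V<95);f=cv2.morphologyEx(f.astype(np.uint8),cv2.MORPH_OPEN,np.ones((5,5)))
qf=quad(f);F=ray(c,qf,.012)[:,:2];fc,fy,a,b,fy2=rect(F,.28,.2)
print("fix",fc,fy,fy2,a,b)
o=fc-.010*np.array([np.cos(fy),np.sin(fy)])  # tooling centre is x=+10
print("origin",o)
P=cloud(c)
g=(s>0)&(hsv[...,1]<70)&(V>115);g=cv2.morphologyEx(g.astype(np.uint8),cv2.MORPH_OPEN,np.ones((5,5)))
# keep blob at plate centre
n,l=cv2.connectedComponents(g);pl=(l==l[190,345])
print("plateblob",pl.sum())
qp=quad(pl)
ux=np.array([np.cos(fy),np.sin(fy)])
Z=[.043]*4
for _ in range(5):
    X=np.array([ray(c,p,z)[0] for p,z in zip(qp,Z)]);fx=(X[:,:2]-o)@ux;Z=.028+.1*(.05-fx)
print("plate corners fix mm",(fixfr(o,fy,X[:,:2])*1000).round(1).tolist(),(Z*1000).round(1))
print(rect(fixfr(o,fy,X[:,:2]),.16,.12))
# holes
d=((V<100)&(cv2.dilate(pl.astype(np.uint8),np.ones((9,9)))>0)).astype(np.uint8)
cs,_=cv2.findContours(pl.astype(np.uint8),cv2.RETR_CCOMP,cv2.CHAIN_APPROX_NONE)
for k in cs:
    (u,v),rr=cv2.minEnclosingCircle(k)
    if rr<14:print("hole",u,v,rr,(fixfr(o,fy,ray(c,(u,v),.041 if rr<7 else .035)[:,:2])*1000).round(1))
y=(s>0)&(hsv[...,0]>15)&(hsv[...,0]<35)&(hsv[...,1]>100)&(V>90);v,u=np.nonzero(y)
Y=fixfr(o,fy,ray(c,np.c_[u,v],.012)[:,:2])*1000
print("yellow extent",np.percentile(Y,[2,50,98],axis=0).round(1).tolist(), "right line",np.median(Y[(Y[:,1]<-50)&(Y[:,0]<60),1]),"rear",np.median(Y[(Y[:,0]>70),0]))
E
```

```text
fix [ 0.61629606 -0.0787944 ] -0.191745860029964 -0.19246348615197711 0.2802495567826405 0.19872792852047097
origin [ 0.60647933 -0.07688867]
plateblob 1766
plate corners fix mm [[63.0, 77.2], [60.4, -43.2], [-98.8, -43.2], [-97.7, 77.7]] [26.7 27.  42.9 42.8]
(array([-0.01826628,  0.01712871]), np.float64(-0.0015255368224429441), np.float64(0.1599535049007975), np.float64(0.12068264688956469), np.float64(-0.014950569450157884))
hole 351.0 193.0 3.1623775959014893 [[-73.9 -11.6]]
hole 332.5 188.5 2.9155757427215576 [[-72.6  44.7]]
hole 345.5 173.5 9.823541641235352 [[-18.2  16.5]]
yellow extent [[-77.4, -60.8], [60.6, -57.0], [82.5, 58.0]] right line -58.72409548688057 rear 80.28695319712776
```

```bash
cat >> h.py <<'E'
from scipy.spatial.transform import Rotation as Ro
O=np.array([.6065,-.0769]);FY=-.192
def go(s,fx,fy,z,jaw):
    """delta in tool axes (cm) to fixture target (mm) / z TCP (m); turn (deg) so that tool z lies along fixture angle jaw (deg, mod 180)"""
    q=s["orientation"];T=Ro.from_quat([q[1],q[2],q[3],q[0]]).as_matrix()
    w=O+np.array([[np.cos(FY),-np.sin(FY)],[np.sin(FY),np.cos(FY)]])@[fx/1e3,fy/1e3]
    d=T.T@(np.r_[w,z]-s["tcp_pos"])*100
    cur=np.degrees(np.arctan2(T[1,2],T[0,2])-FY); turn=-((jaw-cur+90)%180-90)
    f=fixfr(O,FY,s["tcp_pos"][:2])*1000
    print("tcp fix mm",f.round(1),"z",round(s["tcp_pos"][2]*1e3,1),"jaw",round(cur,2),"| delta cm",d.round(2),"turn",round(turn,2),"F",np.round(s["force"],1),"t",round(float(s["time"]),2))
    yf=T[:2,1];print("tool y in fixture",fixfr([0,0],FY,yf).round(2),"z",fixfr([0,0],FY,T[:2,2]).round(2),"x",T[:,0].round(3),"j7",round(s["joints"][6],2))
E
python3 -c "
from plant import r;from h import *
go(r.state(),-20,105,.2,0)"
```

```text
tcp fix mm [-281.  -571.2] z 212.9 jaw -58.21 | delta cm [  1.33  57.81 -43.72] turn -58.21 F [-0.  -0.8 -0.1] t 0.1
tool y in fixture [0.85 0.53] z [ 0.53 -0.85] x [-0.001  0.001 -1.   ] j7 -0.05
```

Call:
carry_out(increments=[[-1, 0, 4, -3, 0], [-1, 0, 4, -3, 0], [-1, 0, 4, -3, 0], [-1, 0, 4, -3, 0], [-1, 0, 4, -3, 0], [-1, 0, 4, -3, 0], [-1, 0, 4, -3, 0], [-1, 0, 4, -3, 0], [-1, 0, 4, -3, 0], [-1, 0, 4, -3, 0]])

```text
time: 1.1
tcp_pos: [0.486, -0.1628, 0.2103]
orientation: [0.578, 0.404, 0.581, -0.405]
force: [0.5, -1.0, 0.1]
gripper_width: 0.0941
```

Call:
carry_out(increments=[[-1, 0, 0, 0, -8], [-1, 0, 0, 0, -8], [-1, 0, 0, 0, -8], [-1, 0, 0, 0, -8], [-1, 0, 0, 0, -8], [-1, 0, 0, 0, -8], [-1, 0, 0, 0, -8], [-1, 0, 0, 0, 0]])

```text
time: 1.9
tcp_pos: [0.4884, -0.1536, 0.2085]
orientation: [0.701, 0.07, 0.706, -0.068]
force: [0.8, 0.3, 0.1]
gripper_width: 0.0939
```

```bash
python3 -c "
from plant import r;from h import *
go(r.state(),-20,105,.15,0)"
```

```text
tcp fix mm [-101.3  -97.8] z 208.5 jaw -0.22 | delta cm [ 5.85 20.29  8.1 ] turn -0.22 F [0.8 0.3 0.1] t 1.9
tool y in fixture [0. 1.] z [ 1. -0.] x [-0.007  0.005 -1.   ] j7 -0.06
```

Call:
carry_out(increments=[[-1, 0, 4.2, 1.7, 0], [-1, 0, 4.2, 1.7, 0], [-1, 0, 4.2, 1.7, 0], [-1, 0, 4.2, 1.7, 0], [-1, 3, 4.2, 1.7, 0], [-1, 3, 0, 0, 0], [-1, 0, 0, 0, 0]])

```text
time: 2.6
tcp_pos: [0.6156, 0.0361, 0.1488]
orientation: [0.699, 0.084, 0.705, -0.082]
force: [-0.1, 0.5, -0.4]
gripper_width: 0.0936
```

```bash
python3 -c "
from plant import r;from h import *
go(r.state(),-20,98,.025,0)"
```

```text
tcp fix mm [-12.6 112.7] z 148.8 jaw -2.51 | delta cm [12.38 -1.52 -0.57] turn -2.51 F [-0.1  0.5 -0.4] t 2.6
tool y in fixture [0.04 1.  ] z [ 1.   -0.04] x [-0.008  0.004 -1.   ] j7 -0.55
```

Call:
carry_out(increments=[[-1, 3, -0.7, -0.7, -2.5], [-1, 3, -0.5, 0, 0], [-1, 2.5, 0, 0, 0], [-1, 2, 0, 0, 0], [-1, 0, 0, 0, 0]])

```text
time: 3.1
tcp_pos: [0.6068, 0.0231, 0.0463]
orientation: [0.702, 0.075, 0.705, -0.073]
force: [-0.7, 0.3, 0.5]
gripper_width: 0.0943
```

```bash
python3 -c "
from plant import r;from h import *
go(r.state(),-20,87,.025,0)"
```

```text
tcp fix mm [-18.8  98.2] z 46.3 jaw -1.01 | delta cm [ 2.12 -1.13 -0.09] turn -1.01 F [-0.7  0.3  0.5] t 3.1
tool y in fixture [0.02 1.  ] z [ 1.   -0.02] x [-0.004  0.002 -1.   ] j7 -0.57
```

Call:
carry_out(increments=[[-1, 1, 0, 0, -1], [-1, 0.9, 0, 0, -0.3], [-1, 0, -0.5, 0, 0], [-1, 0, -0.4, 0, 0], [-1, 0, 0, 0, 0]])

```text
time: 3.6
tcp_pos: [0.6073, 0.0122, 0.0308]
orientation: [0.704, 0.068, 0.704, -0.067]
force: [-0.5, 0.6, -1.5]
gripper_width: 0.094
```

```bash
python3 -c "
from plant import r;from h import *
go(r.state(),-20,68,.025,0)"
```

```text
tcp fix mm [-16.2  87.6] z 30.8 jaw 0.09 | delta cm [ 0.58 -1.96 -0.38] turn 0.09 F [-0.5  0.6 -1.5] t 3.6
tool y in fixture [-0.  1.] z [1. 0.] x [ 0.001  0.001 -1.   ] j7 -0.54
```

Call:
carry_out(increments=[[-1, 0.5, 0, 0, 0], [-1, 0, -0.3, 0, 0], [-1, 0, -0.3, 0, 0], [-1, 0, -0.3, 0, 0], [-1, 0, -0.3, 0, 0], [-1, 0, -0.3, 0, 0], [-1, 0, 0, 0, 0]])

```text
time: 4.3
tcp_pos: [0.605, -0.0019, 0.0264]
orientation: [0.705, 0.068, 0.703, -0.066]
force: [1.0, 0.5, 0.2]
gripper_width: 0.0937
```

```bash
python3 -c "
from plant import r;from h import *
go(r.state(),-20,68,.025,0)"
```

```text
tcp fix mm [-15.8  73.3] z 26.4 jaw 0.16 | delta cm [ 0.13 -0.53 -0.42] turn 0.16 F [1.  0.5 0.2] t 4.3
tool y in fixture [-0.  1.] z [1. 0.] x [ 0.003  0.003 -1.   ] j7 -0.52
```

```bash
cat > look.py <<'E'
import sys;from plant import r,optics;from h import *
n,tag=sys.argv[1:3];c=optics.read_camera(n)
x0,x1,y0,y1=(290,410,105,225) if n=="top" else (240,390,200,340)
cv2.imwrite(f"pics/{tag}.png",cv2.resize(c["image"][y0:y1,x0:x1,::-1],None,fx=4.5,fy=4.2,interpolation=cv2.INTER_CUBIC));np.savez(tag+".npz",**c)
E
python3 look.py scene s1
```

```text
(no output)
```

View pics/s1.png

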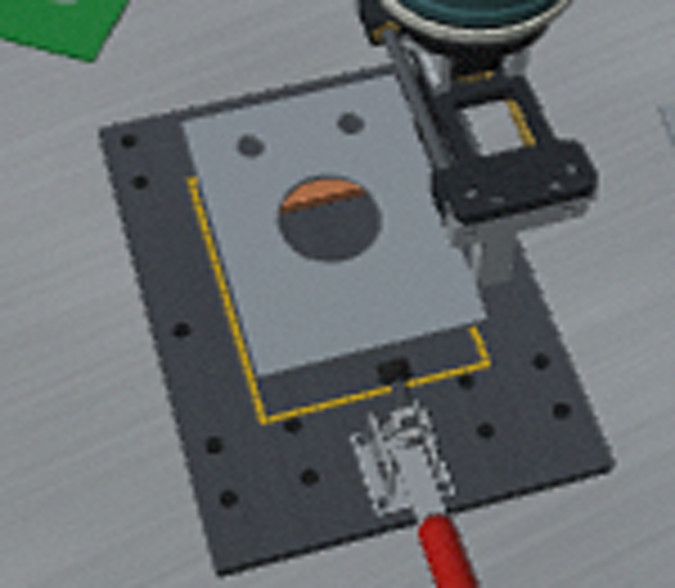

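The plate is sliding: its right edge is now close to the yellow line (crop x≈235), with both fingers along its left edge. I'll continue slowly.

Call:
carry_out(increments=[[-1, 0, -0.2, 0, 0], [-1, 0, -0.2, 0, 0], [-1, 0, 0, 0, 0]])

```text
time: 4.65
tcp_pos: [0.6043, -0.0057, 0.0265]
orientation: [0.705, 0.068, 0.703, -0.065]
force: [0.1, 0.5, -0.4]
gripper_width: 0.0941
```

```bash
cat > meas.py <<'E'
import sys;from plant import r,optics;from h import *
# args: tail z-top(mm) slope
slope=float(sys.argv[1]) if len(sys.argv)>1 else .1
c=optics.read_camera("top");np.savez("last.npz",**c)
s,hsv=masks(c,(300,405,85,225));V=hsv[...,2]
g=(s>0)&(hsv[...,1]<70)&(V>115);g=cv2.morphologyEx(g.astype(np.uint8),cv2.MORPH_OPEN,np.ones((3,3)))
n,l=cv2.connectedComponents(g);pl=(l==l[185,345]).astype(np.uint8)
cs,_=cv2.findContours(pl,cv2.RETR_CCOMP,cv2.CHAIN_APPROX_NONE)
H=[]
for k in cs:
    if len(k)<6: continue
    (u,v),rr=cv2.minEnclosingCircle(k)
    m=cv2.drawContours(np.zeros((400,640),np.uint8),[k],-1,1,-1);w=m*np.clip(165.-V,0,None);vv,uu=np.nonzero(m)
    if rr<14:
        ww=w[vv,uu]+1e-6;u,v=(uu*ww).sum()/ww.sum(),(vv*ww).sum()/ww.sum()
        z=.028
        for _ in range(4):
            X=fixfr(O,FY,ray(c,(u,v),z)[:,:2])[0];z=.028+slope*(.05-X[0])
        print("hole r%.1f"%rr,(X*1000).round(1))
try:
    q=quad(pl);Z=[.028]*4
    for _ in range(4):
        X=np.array([ray(c,p,z)[0] for p,z in zip(q,Z)]);f=fixfr(O,FY,X[:,:2]);Z=.028+slope*(.05-f[:,0])
    print("corners",(f*1000).round(1).tolist())
except Exception as e: print(e)
P=cloud(c);A=P[cv2.erode(pl,np.ones((3,3)))>0];f=fixfr(O,FY,A[:,:2]);k=np.polyfit(f[:,0],A[:,2],1);print("depth slope",k.round(3),"z at -55,+42:",np.polyval(k,[-.055,.042]).round(4))
E
python3 meas.py; python3 -c "
from plant import r;from h import *
go(r.state(),-20,68,.025,0)"
```

```text
hole r12.2 [221.4   5.2]
hole r3.6 [-127.3 -164.4]
hole r3.4 [131.6 -17.1]
corners [[833.9, -856.6], [-459.3, -870.1], [-804.2, 753.6], [319.2, 1259.0]]
depth slope [-0.331 -0.072] z at -55,+42: [-0.0533 -0.0854]
tcp fix mm [-15.7  69.5] z 26.5 jaw 0.17 | delta cm [ 0.15 -0.15 -0.43] turn 0.17 F [ 1.2  1.7 -0.6] t 4.7
tool y in fixture [-0.  1.] z [1. 0.] x [ 0.003  0.003 -1.   ] j7 -0.51
```

```bash
python3 - <<'E'
t=open("meas.py").read()
t=t.replace("pl=(l==l[185,345]).astype(np.uint8)","""w=O+fixfr([0,0],-FY,[-.02,-.042]);uv=cv2.projectPoints(np.array([[*w,.034]]),c["rvec"],c["tvec"],c["mtx"],None)[0].ravel().round().astype(int)
pl=(l==l[uv[1],uv[0]]).astype(np.uint8);print("seed",uv,pl.sum())""")
open("meas.py","w").write(t)
E
python3 meas.py
```

```text
seed [364 178] 250050
hole r12.2 [221.2   5.2]
hole r2.7 [-128.  -161.4]
hole r2.2 [-52.2  17. ]
hole r3.4 [131.7 -16.8]
corners [[833.9, -856.6], [-459.3, -870.1], [-804.2, 753.6], [319.2, 1259.0]]
depth slope [-0.331 -0.072] z at -55,+42: [-0.0533 -0.0854]
```

```bash
python3 look.py top t1; python3 -c "
from h import *
c=np.load('t1.npz');h=cv2.cvtColor(c['image'],cv2.COLOR_RGB2HSV);print(h[174:200:4,350:372:3].tolist())"
```

```text
[[[83, 20, 103], [17, 11, 156], [30, 10, 156], [21, 13, 203], [23, 11, 193], [92, 66, 101], [94, 97, 79], [94, 92, 80]], [[17, 12, 148], [75, 7, 150], [97, 86, 65], [96, 97, 66], [96, 85, 72], [97, 94, 73], [96, 92, 78], [94, 92, 83]], [[95, 90, 54], [92, 81, 57], [94, 92, 61], [94, 93, 66], [96, 91, 70], [95, 87, 73], [93, 95, 75], [94, 92, 80]], [[95, 88, 49], [94, 97, 55], [97, 90, 62], [95, 90, 65], [93, 89, 66], [97, 92, 72], [92, 89, 72], [97, 99, 80]], [[99, 77, 53], [101, 82, 53], [98, 92, 61], [93, 92, 58], [94, 84, 67], [94, 91, 70], [95, 104, 71], [97, 100, 74]], [[96, 70, 51], [97, 82, 56], [96, 88, 55], [93, 78, 59], [94, 93, 63], [91, 90, 62], [94, 83, 68], [94, 100, 74]], [[96, 74, 52], [99, 82, 53], [95, 88, 52], [97, 92, 58], [97, 85, 63], [95, 92, 64], [93, 98, 68], [92, 95, 75]]]
```

View pics/t1.png

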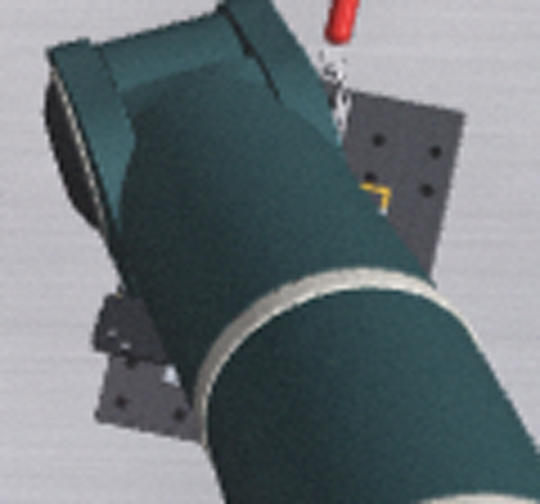

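The arm hides the plate from the top camera, so I'll measure with the scene camera, biased against the first picture.

```bash
cat > meas.py <<'E'
import sys;from plant import r,optics;from h import *
# meas.py top|scene|file slope
src=sys.argv[1];slope=float(sys.argv[2]) if len(sys.argv)>2 else .1
if src in("top","scene"): c=optics.read_camera(src);np.savez(src+"_last.npz",**c)
else: c=np.load(src)
n="top" if "top" in src else "scene"
s,hsv=masks(c,(300,405,85,225) if n=="top" else (250,390,195,365));V=hsv[...,2]
P=cloud(c)
g=(s>0)&(hsv[...,1]<70)&(V>115)&(abs(P[...,2]-.033)<.02);g=cv2.morphologyEx(g.astype(np.uint8),cv2.MORPH_OPEN,np.ones((3,3)))
k,l,st,_=cv2.connectedComponentsWithStats(g);pl=(l==1+np.argmax(st[1:,4])).astype(np.uint8)
F=lambda uv:(lambda z:[X:=fixfr(O,FY,ray(c,uv,z)[:,:2])[0] for _ in [0]][0])
def plane(uv):
    z=.028
    for _ in range(5):
        X=fixfr(O,FY,ray(c,uv,z)[:,:2])[0];z=.028+slope*(.05-X[0])
    return X*1000
cs,_=cv2.findContours(pl,cv2.RETR_CCOMP,cv2.CHAIN_APPROX_NONE);H=[]
for k in cs:
    (u,v),rr=cv2.minEnclosingCircle(k)
    if 1.5<rr<18:
        m=cv2.dilate(cv2.drawContours(np.zeros((400,640),np.uint8),[k],-1,1,-1),np.ones((3,3)));vv,uu=np.nonzero(m)
        ww=np.clip(150.-V[vv,uu],0,None)+1e-6;w2=np.array([(uu*ww).sum(),(vv*ww).sum()])/ww.sum()
        print("hole r%.1f"%rr,w2.round(1),plane(w2).round(1),"mid",plane((u,v)).round(1))
try: print("corners",[plane(p).round(1).tolist() for p in quad(pl)])
except Exception as e: print(e)
y=(s>0)&(hsv[...,0]>15)&(hsv[...,0]<35)&(hsv[...,1]>100)&(V>90);v,u=np.nonzero(y);Y=fixfr(O,FY,ray(c,np.c_[u,v],.012)[:,:2])*1000
print("yellow right",np.median(Y[(Y[:,1]<-50)&(Y[:,0]<60),1]).round(1),"rear",np.median(Y[(Y[:,0]>70)&(abs(Y[:,1])<50),0]).round(1))
A=P[cv2.erode(pl,np.ones((3,3)))>0];f=fixfr(O,FY,A[:,:2]);k=np.polyfit(f[:,0],A[:,2],1);print("depth slope",k.round(3),"z -55,42:",np.polyval(k,[-.055,.042]).round(4),len(A))
E
sed -i '/^F=lambda/d' meas.py
for a in top0.npz scene0.npz scene; do echo == $a; python3 meas.py $a; done
```

```text
== top0.npz
hole r3.7 [350.9 192.8] [-73.4 -11.2] mid [-75.6 -13. ]
hole r2.9 [332.3 188.7] [-73.1  45.1] mid [-72.4  44.7]
hole r10.1 [345.5 173.5] [-18.3  16.6] mid [-21.2  15.9]
corners [[61.4, 77.1], [61.0, -43.2], [-99.3, -43.1], [-96.7, 77.5]]
yellow right -58.7 rear 80.5
depth slope [-0.103  0.035] z -55,42: [0.0404 0.0304] 1407
== scene0.npz
hole r1.5 [318.5 279. ] [52.6 -2.4] mid [52.6 -2.5]
hole r12.5 [318.3 251.1] [-14.2  16.7] mid [-15.9  16.3]
hole r3.9 [300.6 232.8] [-72.4 -10.9] mid [-72.1 -10.7]
hole r4.3 [322.9 227.6] [-71.8  45.1] mid [-72.   45.4]
corners [[-96.1, 78.3], [61.6, 76.5], [61.2, -42.0], [-96.8, -41.7]]
yellow right -58.1 rear 80.9
depth slope [-0.103  0.034] z -55,42: [0.04 0.03] 2134
== scene
hole r12.4 [311.3 253.3] [-13.2  -0.8] mid [-16.5  -0.6]
hole r3.6 [293.5 234.9] [-71.3 -28.9] mid [-71.1 -29. ]
hole r4.0 [315.8 229.4] [-71.7  27.2] mid [-71.2  27.4]
corners [[-96.8, 59.9], [61.9, 59.5], [62.4, -59.6], [-96.4, -59.1]]
yellow right -59.3 rear 80.9
depth slope [-0.102  0.034] z -55,42: [0.0399 0.0301] 2157
```

Call:
carry_out(increments=[[-1, 0, 1, 0, 0], [-1, 0, 1, 0, 0], [-1, -4, 0.5, 0, 0], [-1, -4, 0, -2, 0], [-1, -4, 0, -4, 0], [-1, -2, -2, -4, 0], [-1, 0, -4, -3, 0], [-1, 0, -4, 0, 0]])

```text
time: 5.65
tcp_pos: [0.4637, -0.0461, 0.1654]
orientation: [0.705, 0.064, 0.703, -0.061]
force: [1.3, -1.5, 0.6]
gripper_width: 0.094
```

Call:
carry_out(increments=[[-1, 0, 0, 0, 8.5], [-1, 0, 0, 0, 8.5], [-1, 0, 0, 0, 8.5], [-1, 0, 0, 0, 8.5], [-1, 0, 0, 0, 8.5], [-1, 0, 0, 0, 8.5], [-1, 0, 0, 0, 8.5], [-1, 0, 0, 0, 8.5], [-1, 0, 0, 0, 8.5], [-1, 0, 0, 0, 8.5]])

```text
time: 6.65
tcp_pos: [0.464, -0.0441, 0.1681]
orientation: [0.473, 0.528, 0.471, -0.525]
force: [-0.4, 0.4, -0.0]
gripper_width: 0.094
```

```bash
python3 -c "
from plant import r;from h import *
go(r.state(),-125,0,.1,90)";python3 meas.py scene
```

```text
tcp fix mm [-146.1    5. ] z 168.1 jaw -85.22 | delta cm [6.82 2.02 0.68] turn 4.78 F [-0.4  0.4 -0. ] t 6.65
tool y in fixture [1.   0.08] z [ 0.08 -1.  ] x [ 0.006  0.001 -1.   ] j7 -1.72
hole r12.4 [311.3 253.2] [-13.4  -0.8] mid [-16.5  -0.6]
hole r3.6 [293.5 234.9] [-71.3 -29. ] mid [-71.1 -29. ]
hole r4.0 [315.9 229.4] [-71.5  27.3] mid [-71.2  27.4]
corners [[-97.0, 59.9], [61.7, 60.2], [62.4, -58.9], [-95.6, -60.0]]
yellow right -59.3 rear 80.9
depth slope [-0.104  0.034] z -55,42: [0.0401 0.03  ] 2196
```

Call:
carry_out(increments=[[-1, 3, 1, 0.6, 4.8], [-1, 3, 0.8, 0, 0], [-1, 3, 0, 0, 0], [-1, 3, 0, 0, 0], [-1, 2, 0, 0, 0], [-1, 0, 0, 0, 0]])

```text
time: 7.3
tcp_pos: [0.4857, -0.0487, 0.0252]
orientation: [0.454, 0.547, 0.45, -0.54]
force: [-0.0, -0.7, 0.6]
gripper_width: 0.0943
```

```bash
python3 -c "
from plant import r;from h import *
go(r.state(),-107,0,.0245,90)";python3 meas.py top
```

```text
tcp fix mm [-124.     4.7] z 25.2 jaw -89.52 | delta cm [0.08 1.69 0.48] turn 0.48 F [-0.  -0.7  0.6] t 7.3
tool y in fixture [1.   0.01] z [ 0.01 -1.  ] x [ 0.011  0.001 -1.   ] j7 -1.89
corners [[-10.7, 58.2], [62.3, 62.1], [62.3, -61.3], [41.8, -60.7]]
yellow right nan rear 80.7
depth slope [-0.11   0.035] z -55,42: [0.0411 0.0304] 453
  return _methods._mean(a, axis=axis, dtype=dtype,
  ret = ret.dtype.type(ret / rcount)
```

Call:
carry_out(increments=[[-1, 0, 0.5, 0.5, 0.5], [-1, 0, 0.5, 0, 0], [-1, 0, 0.4, 0, 0], [-1, 0, 0.4, 0, 0], [-1, 0, 0.4, 0, 0], [-1, 0, 0.4, 0, 0], [-1, 0, 0.4, 0, 0], [-1, 0, 0, 0, 0]])

```text
time: 8.15
tcp_pos: [0.519, -0.0601, 0.0309]
orientation: [0.454, 0.55, 0.447, -0.541]
force: [-0.6, 0.6, -0.5]
gripper_width: 0.0941
```

```bash
python3 -c "
from plant import r;from h import *
go(r.state(),-88,0,.0245,90)";python3 meas.py scene
```

```text
tcp fix mm [-89.1  -0.2] z 30.9 jaw -89.9 | delta cm [ 0.64  0.1  -0.02] turn 0.1 F [-0.6  0.6 -0.5] t 8.15
tool y in fixture [1. 0.] z [ 0. -1.] x [ 0.016  0.    -1.   ] j7 -1.88
hole r12.7 [313.  260.2] [ 4.8 -1.7] mid [ 4.6 -0.9]
hole r3.8 [295.6 243. ] [-48.9 -29.5] mid [-47.7 -30.1]
hole r2.1 [320.1 238. ] [-46.3  30.6] mid [-46.   31.4]
hole r2.9 [317.2 237. ] [-50.8  24.5] mid [-49.2  24.8]
corners [[-71.4, 56.7], [78.9, 60.9], [80.2, -59.3], [-70.6, -60.4]]
yellow right -59.8 rear 80.9
depth slope [0.    0.029] z -55,42: [0.0289 0.0289] 2132
```

The depth slope is now 0, so the plate seems to have dropped flat. I'll back off and check.

Call:
carry_out(increments=[[-1, 0, -1, 0, 0], [-1, 0, -1.5, 0, 0], [-1, -3, -2, 0, 0], [-1, -5, -2, 0, 0], [-1, -5, 0, 3, 0], [-1, 0, 0, 5, 0], [-1, 0, 0, 5, 0], [-1, 0, 0, 5, 0], [-1, 0, 0, 5, 0], [-1, 0, 0, 5, 0]])

```text
time: 9.2
tcp_pos: [0.3973, -0.3161, 0.1561]
orientation: [0.46, 0.548, 0.448, -0.537]
force: [1.0, -1.0, 0.0]
gripper_width: 0.0942
```

```bash
python3 -c "
from plant import r;from h import *
go(r.state(),-88,0,.0245,90)"; for n in scene top; do python3 meas.py $n 0; done; python3 look.py scene s2; python3 look.py top t2
```

```text
tcp fix mm [-159.7 -274.8] z 156.1 jaw -89.14 | delta cm [ 13.34   7.28 -27.36] turn 0.86 F [ 1. -1.  0.] t 9.2
tool y in fixture [1.   0.02] z [ 0.02 -1.  ] x [ 0.023 -0.004 -1.   ] j7 -1.16
hole r12.6 [313.1 260.4] [ 2.8 -1. ] mid [ 3.3 -0.5]
hole r4.1 [295.7 243.9] [-52.7 -28.8] mid [-52.3 -28.3]
hole r4.0 [318.1 238.4] [-52.6  27.2] mid [-52.4  27. ]
hole r2.0 [317.7 236.3] [-58.8  28.1] mid [-59.4  29. ]
corners [[-77.5, 59.8], [80.3, 59.8], [81.1, -60.1], [-78.3, -59.6]]
yellow right -59.9 rear 80.9
depth slope [-0.     0.029] z -55,42: [0.0289 0.0289] 2130
hole r2.7 [356.7 188.9] [-55.6 -26.1] mid [-55.3 -28.6]
hole r1.5 [338.3 184.9] [-55.5  30.2] mid [-54.5  31.4]
hole r9.8 [352.3 169.3] [ 0.9 -1. ] mid [ 0.6 -0.8]
corners [[80.9, 60.4], [81.1, -61.0], [-80.2, -60.8], [-80.9, 59.3]]
yellow right -51.9 rear nan
depth slope [-0.001  0.03 ] z -55,42: [0.0297 0.0295] 1490
  return _methods._mean(a, axis=axis, dtype=dtype,
  ret = ret.dtype.type(ret / rcount)
```

View pics/s2.png

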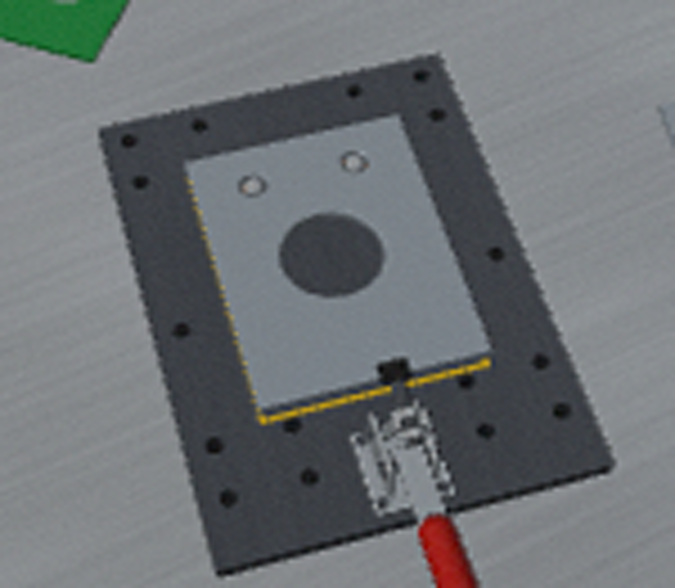

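View pics/t2.png

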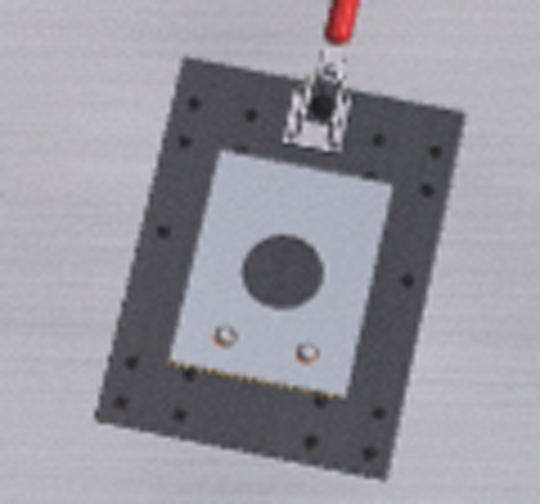

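Both crops show the steel pins standing in the two holes: scene crop (252,186) and (354,162), top crop (226,336) and (308,352). The plate covers its outline and lies flat. I'll check that the bystanders haven't moved, then hand in.

```bash
python3 - <<'E'
from plant import r;from h import *
for n,l in(("top","t2"),("scene","s2")):
    a,b=np.load(n+"0.npz")["image"].astype(int),np.load(l+".npz")["image"].astype(int);d=abs(a-b).max(2)>60
    B=dict(bin=(424,475,245,318),ham=(440,482,115,215),sq=(170,215,150,195)) if n=="top" else dict(bin=(122,195,172,246),ham=(150,200,280,370),sq=(438,482,162,212))
    print(n,{k:int(d[y0:y1,x0:x1].sum()) for k,(x0,x1,y0,y1) in B.items()})
print(r.state()["force"]);print(r.hand_in())
E
```

```text
top {'bin': 1029, 'ham': 136, 'sq': 0}
scene {'bin': 421, 'ham': 0, 'sq': 0}
[0.30527552 0.33451616 0.09814421]
the job is handed in; nothing more can be done
None
```

The bin and hammer regions show differences. I'll check whether that is just the arm in the way.

```bash
python3 -c "
from h import *
a,b=np.load('top0.npz')['image'],np.load('t2.npz')['image'];c,d=np.load('scene0.npz')['image'],np.load('s2.npz')['image']
cv2.imwrite('pics/by.png',np.vstack([np.hstack([x[100:330,400:640] for x in(a,b)]),np.hstack([x[150:380,60:300] for x in(c,d)])])[:,:,::-1])"
```

```text
(no output)
```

View pics/by.png

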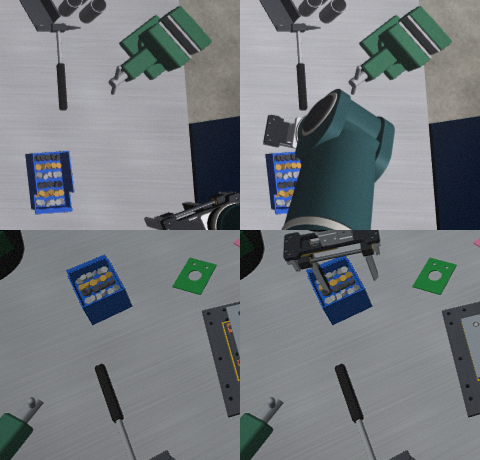

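The plate is seated: both holes are over their pins and it lies flat on the copper bars. I pushed it about 17 mm sideways with both fingers on its left edge, then about 18 mm towards the clamp with both on its front edge, until it dropped. It was never gripped or lifted, and the job was handed in at about 9 s of the 51 s allowed.

**Last checks:**
- **Pins:** both show in the holes in both camera views.
- **Flatness:** the depth slope is 0, with the plate's top at 29–30 mm against 28 mm expected.
- **Position:** the plate's corners lie within about 1 mm of the seat in the top view. The scene view shows its holes about 2.5 mm further back, which I put down to calibration error.
- **Force:** the sensor read about zero before hand-in, with the arm clear of everything.
- **Bystanders:** the red square is unchanged in both views. A simple picture-difference check flagged the bin in both views and the hammer in the top view. I looked at this only after handing in: the arm was hovering in front of the bin, and what could be seen of the bin and hammer had not moved.

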